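# Sort two spice jars into the revolving rack, bring the salt to the front and hold it

### The arm

A 6-joint arm with a two-finger parallel gripper is mounted at the origin on a cart in front of the work surface, level with it; the furniture and walls round the work are solid. World frame = base frame: x ahead of the robot, y to its left, z up, the work surface at z = 0. Lengths are in m, angles in degrees, forces in N, time in s.
With the tool pointing down it reaches from about 0.325 to 0.775 m from the base axis. Payload 5.5 kg.
Tool frame: the origin (TCP) lies at the centre of the arm's flange, where the gripper is bolted on; the fingertips stand 182 mm ahead of it and the grasp point (between the pads) lies 163 mm ahead of it; z points along the fingers, y is the line along which they close (so a half turn about z gives the same grasp; the last joint's range is limited). The gripper opens to 88 mm and grips with 3 to 60 N. Pads are 20 mm wide; open, the fingers measure 115 mm over their backs; the gripper's body (75 mm by 178 mm) begins 61 mm behind the grasp point.
Start: joints at [-77.905, 5.22, 70.514, -0, 104.267, -3.249], TCP at [0.159, -0.579, 0.405] pointing down, gripper open.
Joint ranges: [-164.24, 164.24], [-49.07, 125.15], [9.68, 141.18], [-86.29, 266.29], [3.28, 154.24], [-151.56, 151.56]. Speed limits (degrees/s): [147.25, 147.25, 172.46, 180, 180, 180].

### API

Orientations are given as [roll, pitch, yaw] about the fixed x, y, z axes, in that order (R = Rz(yaw) Ry(pitch) Rx(roll)).
In Python, from station import r gives the robot as it stands. The module is installed in compiled form; this text tells all that it offers. Calls block until the motion is done:
- r.reach(position, orientation): joint-space move of the TCP to a pose.
- r.servo_line(position, rotation=None, speed=0.15): straight line of the TCP; rotation=None keeps the orientation; speed is the mean speed in m/s.
- r.move_joints(angles): joint-space move.
- r.let_go() and r.grab(squeeze=None): open the fingers fully, or close them until they stop; squeeze is the grip in N (None keeps the last).
- r.wait(seconds).
- r.inverse_kinematics(position, orientation): joint angles nearest the present ones, or None.
- r.sense(): the state.
- r.snapshot(name): name is "scene" or "side" or "wrist"; returns a dict with "frame" (480x640x3 uint8, red, green, blue), "fx", "fy", "cx", "cy" (pixels), "R" (3x3) and "t" (3): a world point X has camera coordinates R X + t. Camera axes: x right, y down, z forward; pixel columns grow to the right and rows downward; lengths in m; the calibration is good to about 2 mm. A picture is of the moment at which its call begins. There is no depth.
A pose or a line that the arm cannot do raises r.IKError and nothing moves.
- r.hand_in(): hands the job in; it is judged then, once.
The state is a dict: "clock": time; "joints": joint angles; "joint_vel": joint speeds; "joint_torque": joint torques, N m; "tcp_pos": TCP position; "orientation": TCP orientation; "contact_force": force on the tool from outside, world axes, zero at the start; "torque": the same for the moment, N m; "opening": finger opening in m; "gripper_force": force on a finger pad.
Only numpy, scipy, OpenCV 4.12 (cv2) and the standard library are available. Lean on these libraries where they do the work, as an engineer would, in place of code of your own. Each camera call takes 0.05 s, during which the arm holds its last target. There are 200 camera calls.

### The job

Put the two spice jars that were left out back into the empty pockets of the revolving rack, set down upright and not dropped, each next to the jar with the same colour of cap. Then turn the rack until the salt shaker stands at the front, centred on the front edge of the square wooden foot, and finish with the knob on top still gripped so that the rack cannot turn while I take the salt. Leave the other jars and the salt in their pockets, and do not disturb the garlic, the onion and the flat tin.

Things in the scene. Friction and masses are not known exactly. Their poses are not given: they have to be found in the camera images.
- rack_foot: Foot of the revolving spice rack: dark wooden square board, 214 x 214 mm, top 17 mm above the worktop, fixed, up to 0.2 rad askew. Origin on the worktop, on the rack's vertical turning axis; -x points square out of the foot's front edge (the one towards the robot), +y to the left seen from the robot, z up.
- turntable: Round bamboo disc, 212 mm across, underside (origin, on the axis) 19.5 mm and top 33.5 mm above the worktop, z up. Turns on the foot either way without stops, with light drag (0.04 N m), stays where left. Five pockets 74 mm from the axis, 72 degrees apart: pocket 0 (salt) on its -x side, 1 to 4 follow anticlockwise from above. 11 mm steel post in the middle, knob on top.
- knob: Round dark wooden knob on the rack's post, turns with the turntable: 34 mm across from 12 to 34 mm above this origin, tapering below and above, 41 mm tall. Origin on the axis at its underside, 141.5 mm above the worktop; z up. Jar caps around it reach at most 139 mm above the worktop and stay 46 mm or more from the axis.
- pocket2 (a point): Centre of the floor of pocket 2 (disc top, 33.5 mm above the worktop), empty at the start, between pocket 1 and the empty pocket 3. Every pocket is a wire ring, inner diameter 51 mm, 4 mm wire, its top 44 mm above this floor, on three thin legs and a spoke to the post.
- pocket3 (a point): Centre of the floor of pocket 3, empty at the start, between the empty pocket 2 and pocket 4. Of pockets 1 and 4 one holds the yellow-capped, the other the dark-capped jar; which is which changes.
- salt: Salt shaker, white with a grey top, 44 mm across, 90 mm tall, standing loose in pocket 0; origin at the centre of its underside, z up along its axis
- yellow_home: The yellow-capped jar that already stands in the rack, in pocket 1 or 4: glass spice jar with yellow screw cap, 42 mm across, 96 mm tall; cap 41 mm across, from 76 to 96 mm up; about 0.11 kg; origin at the centre of its underside, z up along its axis
- dark_home: The dark-capped jar that already stands in the rack, in pocket 4 or 1: glass spice jar with dark brown-black screw cap, 42 mm across, 105 mm tall; cap 44 mm across, from 85 to 105 mm up; about 0.11 kg; origin at the centre of its underside, z up along its axis
- yellow_loose: The yellow-capped jar left out on the worktop, left or right of the rack: glass spice jar with yellow screw cap, 42 mm across, 96 mm tall; cap 41 mm across, from 76 to 96 mm up; about 0.11 kg; origin at the centre of its underside, z up along its axis
- dark_loose: The dark-capped jar left out on the worktop, left or right of the rack: glass spice jar with dark brown-black screw cap, 42 mm across, 105 mm tall; cap 44 mm across, from 85 to 105 mm up; about 0.11 kg; origin at the centre of its underside, z up along its axis
- pillar (a point): Foot of the fixed square wooden upright (45 x 45 mm) that rises from the worktop to the ceiling behind and to the right of the rack, level with the sink's left edge; this point is its centre on the worktop. Keep the whole arm clear of it, also overhead.
- garlic: Garlic bulb lying on the worktop at the right, beyond the loose jar there, about 53 mm wide and tall, to be left alone; origin under its centre
- onion: Onion lying on the worktop at the far right, beyond the garlic, about 79 mm wide, 85 mm tall, to be left alone; origin under its centre
- fish_tin: Flat oblong tin, 63 x 105 x 26 mm, lying on the worktop left of the rack, farther from the robot than the loose jar there, to be left alone; origin under its centre

How it is judged (in metres and radians):
On the way, in this order (a step that is already met when the one before it is completed fails the run):
1. both loose jars stand upright in the two empty pockets, each next to the jar with the same cap, and are let go ((distance between yellow_loose and pocket2 below 0.009 m or distance between yellow_loose and pocket3 below 0.009 m) and horizontal distance between yellow_loose and yellow_home below 0.115 m and angle between each of yellow_loose, dark_loose's own z axis and vertical below 0.12 rad and (distance between dark_loose and pocket2 below 0.009 m or distance between dark_loose and pocket3 below 0.009 m) and horizontal distance between dark_loose and dark_home below 0.115 m and contact force between the fingers and yellow_loose below 0.1 N and contact force between the fingers and dark_loose below 0.1 N), for 0.3 s.
2. the salt shaker stands at the front, with the knob gripped and the rack at rest (x of salt in the frame of rack_foot below -0.06 m and y of salt in the frame of rack_foot between -0.014 and 0.014 m and contact force between the fingers and knob above 3 N and angular speed of turntable below 0.06 rad/s), for 0.3 s.
At the end, for the whole second after the job is handed in: Both jars let go, upright, within 9 mm of the centre of pocket 2 or 3, beside their own cap colour; the other jars and salt upright in their pockets; salt within 14 mm of the front middle line; fingers grip the knob (over 3 N), rack at rest; garlic, onion, tin within 30 mm of their places (all of step 1 and all of step 2 and z of each of salt, yellow_home, dark_home in the frame of turntable below 0.024 m and angle between each of salt, yellow_home, dark_home's own z axis and vertical below 0.12 rad and distance of each of garlic, onion, fish_tin from where it was at the start of the episode below 0.03 m); the arm keeps its last pose, push and grip.
It fails at once if the garlic, the onion or the flat tin is pushed about (moved more than 30 mm) (distance of any of garlic, onion, fish_tin from where it was at the start of the episode above 0.03 m).
It fails at once if the loose yellow-capped jar is dropped (moves faster than 0.6 m/s with no finger on it) or tips over (more than 0.8 rad) ((contact force between the fingers and yellow_loose below 0.05 N and linear speed of yellow_loose above 0.6 m/s) or angle between yellow_loose's own z axis and vertical above 0.8 rad).
It fails at once if the loose dark-capped jar is dropped (moves faster than 0.6 m/s with no finger on it) or tips over (more than 0.8 rad) ((contact force between the fingers and dark_loose below 0.05 N and linear speed of dark_loose above 0.6 m/s) or angle between dark_loose's own z axis and vertical above 0.8 rad).
It fails at once if the salt or a jar that stood in the rack is lifted out of its pocket (more than 30 mm) or tips (more than 0.5 rad) (z of any of salt, yellow_home, dark_home in the frame of turntable above 0.044 m or angle between any of salt, yellow_home, dark_home's own z axis and vertical above 0.5 rad).
It also fails if it takes over 67 s, if anything falls off the work surface, if the arm or the gripper's body presses on something with over 40 N, if the wrist force passes 120 N, or if a joint passes its speed limit or range.

## Working session

There is one attempt and no reset: what is moved stays moved. The work goes in short steps, each a Python script; the robot and the scene stay as the last script left them, time stands still between calls to the robot, and variables do not carry over. Pictures are saved under pics/ and viewed, at most 10 in all, crops included, and the job is handed in when it is done.

```bash
mkdir -p pics; python3 - <<'E'
from station import r
import cv2,numpy as np,pickle
s=r.sense();print(s['clock'],s['tcp_pos'],s['orientation'],s['opening'])
d={}
for n in("scene","side"):
    p=r.snapshot(n);d[n]=p;cv2.imwrite(f"pics/{n}0.png",p["frame"][:,:,::-1])
    print(n,p['fx'],p['cx'],p['cy'],(-np.array(p['R']).T@p['t']).round(3),np.array(p['R'])[2].round(3))
pickle.dump(d,open('d0.pkl','wb'))
E
```

```text
0.0 [ 0.15877745 -0.57867847  0.4035243 ] [-1.79891961e+02 -6.40942713e-03  1.53436288e+01] 0.08771567774847863
scene 522.4226775911972 315.62482669486445 244.1843365129599 [-0.537 -0.871  0.921] [ 0.693  0.492 -0.528]
side 572.2735204547615 313.451259461186 247.74514941947828 [-0.101 -1.196  0.798] [ 0.44   0.755 -0.486]
```

View pics/scene0.png

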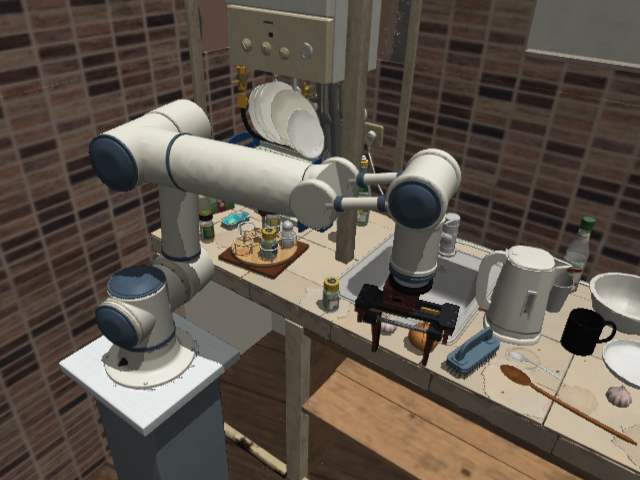

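View pics/side0.png

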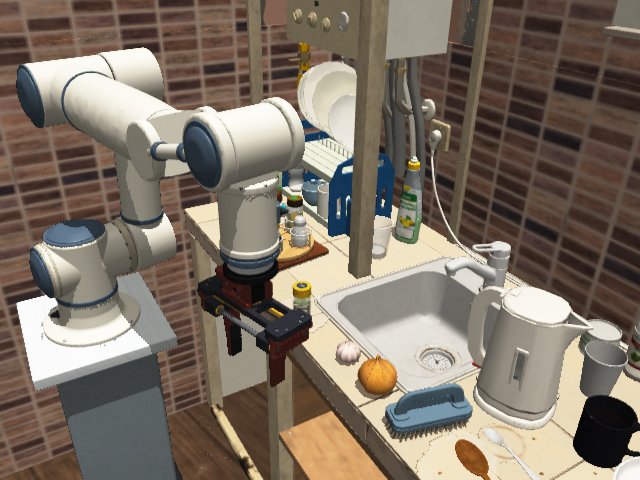

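The scene view shows the rack at about (265,245), the loose yellow jar on the right with its cap at (331,281), the loose dark jar on the left at about (207,213), and the pillar foot at about (345,262). In the side view the yellow cap is at (302,286), the garlic at (348,352) and the onion at (378,376).

```bash
cat > h.py <<'E'
import numpy as np,cv2
def ray(p,u,v,z):
    R=np.array(p['R']);t=np.array(p['t']);c=-R.T@t
    d=R.T@np.array([(u-p['cx'])/p['fx'],(v-p['cy'])/p['fy'],1.]);return c+d*(z-c[2])/d[2]
def proj(p,X):
    c=np.array(p['R'])@X+p['t'];return np.array([p['fx']*c[0]/c[2]+p['cx'],p['fy']*c[1]/c[2]+p['cy']])
E
python3 - <<'E'
from h import *;import pickle
d=pickle.load(open('d0.pkl','rb'));s=d['scene'];q=d['side']
for n,p,u,v,z in[('rack',s,265,248,.03),('footL',s,220,256,.017),('footFront',s,273,274,.017),('footR',s,310,243,.017),('yel',s,331,281,.096),('yel',q,302,286,.096),('dark',s,207,213,.105),('pillar',s,345,262,0),('pillar',q,360,274,0),('garlic',q,348,358,.0),('onion',q,378,385,.02),('salttop',s,288,224,.12)]: print(n,ray(p,u,v,z).round(3))
from station import r
for x,y,yaw in[(.45,0.0,0),(.42,.1,0),(.42,.1,90),(.42,.1,-90),(.45,.1,180)]:
    j=r.inverse_kinematics([x,y,.45],[180,0,yaw]);print(x,y,yaw,None if j is None else np.round(j))
p=r.snapshot("wrist");s=r.sense();c=-np.array(p['R']).T@p['t'];print('wristcam',c-s['tcp_pos'],np.array(p['R']).round(2),p['fx'])
E
```

```text
rack [0.514 0.073 0.03 ]
footL [0.406 0.166 0.017]
footFront [ 0.434 -0.028  0.017]
footR [ 0.644 -0.009  0.017]
yel [ 0.42  -0.245  0.096]
yel [ 0.423 -0.246  0.096]
dark [0.47  0.28  0.105]
pillar [ 0.644 -0.148  0.   ]
pillar [ 0.658 -0.139  0.   ]
garlic [ 0.444 -0.411  0.   ]
onion [ 0.438 -0.527  0.02 ]
salttop [0.557 0.013 0.12 ]
0.45 0.0 0 [ -4. -17.  87.  -0. 110.  86.]
0.42 0.1 0 [  9. -20.  89.  -0. 111.  99.]
0.42 0.1 90 [  9. -20.  89.  -0. 111.   9.]
0.42 0.1 -90 None
0.45 0.1 180 [  8. -15.  85.   0. 110. -82.]
wristcam [ 0.07017881  0.01988676 -0.01943986] [[ 0.26 -0.96 -0.  ]
 [-0.93 -0.26  0.27]
 [-0.26 -0.07 -0.96]] 421.66286082195757
```

```bash
python3 - <<'E'
from station import r
import cv2,pickle
d={}
r.reach([.40,-.22,.42],[180,0,0]);d['w1']=r.snapshot('wrist')
r.reach([.51,.06,.50],[180,0,0]);d['w2']=r.snapshot('wrist')
for k in d: cv2.imwrite(f"pics/{k}.png",d[k]['frame'][:,:,::-1])
pickle.dump(d,open('d1.pkl','wb'));print(r.sense()['clock'])
E
```

```text
3.0333
```

View pics/w2.png

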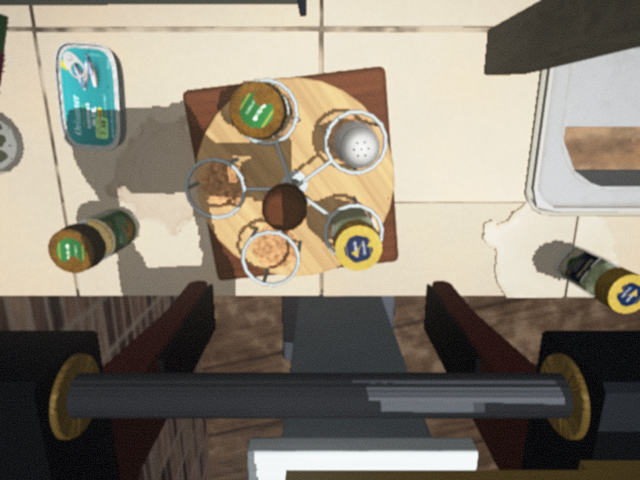

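View pics/w1.png

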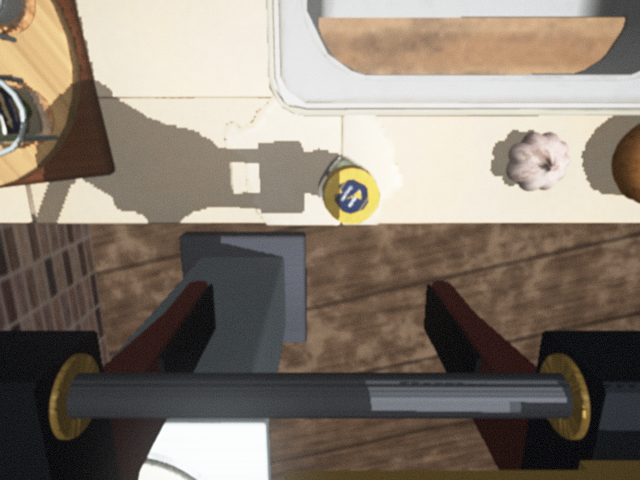

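Wrist view w2 shows the rack:
- The knob is at (285,205), the salt at (361,146), the yellow home cap at (359,247) and the dark home cap at (258,110).
- The empty rings are at (217,187), next to dark, and (270,257), next to yellow.
- The loose dark cap is at (71,250), and the tin is at (90,95).

View w1 shows the loose yellow cap at (352,195) and the garlic at (537,160).

```bash
python3 - <<'E'
from h import *;import pickle
d=pickle.load(open('d1.pkl','rb'));w=d['w2'];w1=d['w1']
def cap(p,u,v,z,lo,hi):
    h=cv2.cvtColor(p['frame'],cv2.COLOR_RGB2HSV);m=cv2.inRange(h,lo,hi)
    k=np.zeros_like(m);cv2.circle(k,(u,v),32,255,-1);m&=k
    m=cv2.morphologyEx(m,cv2.MORPH_OPEN,np.ones((3,3)))
    c=max(cv2.findContours(m,0,2)[0],key=cv2.contourArea)
    (a,b),rad=cv2.minEnclosingCircle(c);print('  px',a,b,rad);return ray(p,a,b,z)
Y=((20,120,90),(35,255,255));
print('yl',cap(w1,352,195,.096,*Y));print('yl w2',ray(w,625,292,.096))
print('yh',cap(w,359,247,.1295,*Y))
for n,p,u,v,z in[('dl',w,71,250,.105),('dh',w,258,110,.1385),('salt',w,361,146,.1235),('pA',w,217,187,.0755),('pB',w,270,257,.0755),('knob',w,285,205,.165),('garlic',w1,537,160,.03)]:print(n,ray(p,u,v,z).round(4))
C=[ray(w,u,v,.017)for u,v in[(185,92),(384,68),(397,263),(220,279)]]
C=np.array(C);print(C.round(4),C.mean(0));E=np.roll(C,-1,0)-C;print(np.linalg.norm(E[:,:2],axis=1),np.degrees(np.arctan2(E[:,1],E[:,0])))
# turntable fit: five points
P=np.array([ray(w,361,146,.1235),ray(w,258,110,.1385),ray(w,217,187,.0755),ray(w,270,257,.0755),ray(w,359,247,.1295)])[:,:2]
from scipy.optimize import least_squares
a0=ray(w,285,205,.165);f=lambda x:(x[:2]+.074*np.c_[np.cos(x[2]-np.arange(5)*2*np.pi/5*0+0+np.arange(5)*2*np.pi/5),np.sin(x[2]+np.arange(5)*2*np.pi/5)]-P).ravel()
s=least_squares(f,[a0[0],a0[1],np.arctan2(*(P[0]-a0[:2])[::-1])]);print(s.x,np.degrees(s.x[2]),(s.fun*1e3).round(1))
E
```

```text
px 350.5195007324219 194.6531982421875 28.0139217376709
yl [ 0.42279459 -0.24285852  0.096     ]
yl w2 [ 0.42331044 -0.23997214  0.096     ]
  px 357.59637451171875 246.34336853027344 24.317119598388672
yh [0.48013479 0.02623006 0.1295    ]
dl [0.4698 0.2901 0.105 ]
dh [0.5929 0.1067 0.1385]
salt [0.5648 0.0248 0.1235]
pA [0.524  0.1577 0.0755]
pB [0.4533 0.1091 0.0755]
knob [0.5233 0.0854 0.165 ]
garlic [ 0.4421 -0.4087  0.03  ]
[[ 0.6144  0.1986  0.017 ]
 [ 0.6373 -0.0071  0.017 ]
 [ 0.427  -0.0305  0.017 ]
 [ 0.4076  0.1756  0.017 ]] [0.52157507 0.08414723 0.017     ]
[0.2069203  0.21159996 0.20704766 0.2080303 ] [ -83.63713621 -173.64051771   95.37498278    6.33282304]
[ 0.5228928   0.08467713 -0.95539194] -54.73992568943091 [ 0.8 -0.6  0.7 -0.1 -0.2  0.9 -0.4 -0.6 -0.9  0.4]
```

```bash
cat >> h.py <<'E'
G=.163
def lower(r,x,y,z0,z1,o,lim=5,step=.006,v=.05):
    "descend the grasp point from z0 to z1; stop on vertical push or side push"
    f0=np.array(r.sense()['contact_force']);z=z0
    while z>z1+1e-6:
        z=max(z-step,z1);r.servo_line([x,y,z+G],speed=v)
        f=np.array(r.sense()['contact_force'])-f0
        if np.linalg.norm(f)>lim: break
    print('lowered to',round(z,4),f.round(1));return z
E
python3 - <<'E'
from h import *;from station import r
x,y,yaw=.4228,-.2425,-18.7;o=[180,0,yaw]
r.reach([x,y,.20+G],o);r.servo_line([x,y,.082+G],speed=.2)
r.grab(20);s=r.sense();print(s['opening'],s['gripper_force'],s['contact_force'])
r.servo_line([x,y,.24+G],speed=.2)
a=np.array([.5229,.0847]);t=np.radians(161.3);q=a+.074*np.array([np.cos(t),np.sin(t)])
r.servo_line([q[0]-.02,q[1],.24+G],speed=.25);r.servo_line([q[0],q[1],.24+G],speed=.1)
p=r.snapshot('wrist');cv2.imwrite('pics/c1.png',p['frame'][:,:,::-1])
s=r.sense();print(s['clock'],s['opening'],s['contact_force'],s['tcp_pos'],s['orientation'])
E
```

```text
0.042944507462775616 20.001142885303125 [-0.24351762  0.03122464  0.43060022]
8.7417 0.043355752656257934 [-0.2226197   0.89323029 -1.14475347] [0.45272964 0.1079562  0.40286867] [ 1.79979174e+02  4.13137689e-02 -1.87565110e+01]
```

View pics/c1.png

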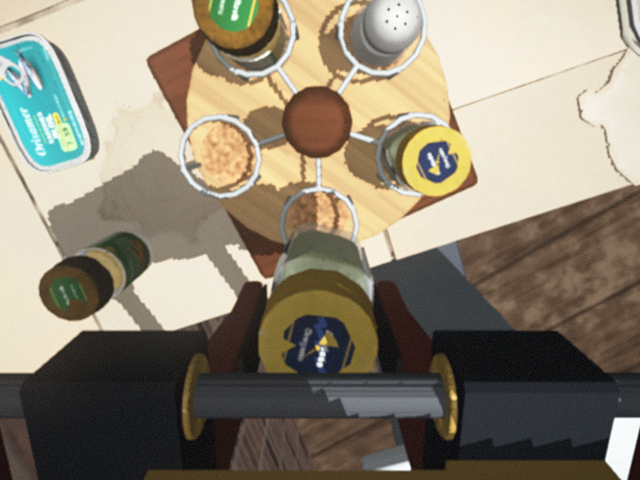

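The yellow jar is held upright with its cap at about (318,325), right on line with the pocket 3 ring below it at about (320,222). The dark loose cap is at (76,290), the knob at (317,122), and the pocket 2 ring at (220,156).

```bash
python3 - <<'E'
from h import *;from station import r
p=r.snapshot('wrist')
for n,u,v,z in[('cap',318,323,.254),('dl',76,290,.105),('knob',317,122,.165),('p2',220,156,.0755),('salt',393,27,.1235)]:print(n,ray(p,u,v,z).round(4))
x,y=.4528,.1084
r.servo_line([x,y,.165+G],speed=.12)
z=lower(r,x,y,.165,.1165,None,lim=4)
s=r.sense();print(s['clock'],s['opening'],s['contact_force'],s['tcp_pos'])
E
```

```text
cap [0.4604 0.1061 0.254 ]
dl [0.4693 0.2845 0.105 ]
knob [0.5225 0.0857 0.165 ]
p2 [0.5231 0.1595 0.0755]
salt [0.5575 0.0289 0.1235]
lowered to 0.1165 [ 0.2  0.3 -1.5]
11.95 0.043259102923121254 [ 0.28751819  0.02927896 -1.31472314] [0.4528264  0.10840407 0.27961776]
```

```bash
python3 - <<'E'
from h import *;from station import r
x,y=.4528,.1084
lower(r,x,y,.1165,.1135,None,lim=2.5,step=.001,v=.03)
r.let_go();s=r.sense();print(s['opening'],s['contact_force'])
r.servo_line([x,y,.21+G],speed=.2)
r.reach([.43,.19,.25+G],[180,0,89.3]) 
p=r.snapshot('wrist');cv2.imwrite('pics/c2.png',p['frame'][:,:,::-1])
import pickle;pickle.dump(p,open('c2.pkl','wb'));print(r.sense()['clock'])
E
```

```text
lowered to 0.1145 [-1.1  0.1  6.2]
0.08795775151135922 [-0.61145154  0.70251586 -0.07797346]
15.475
```

View pics/c2.png

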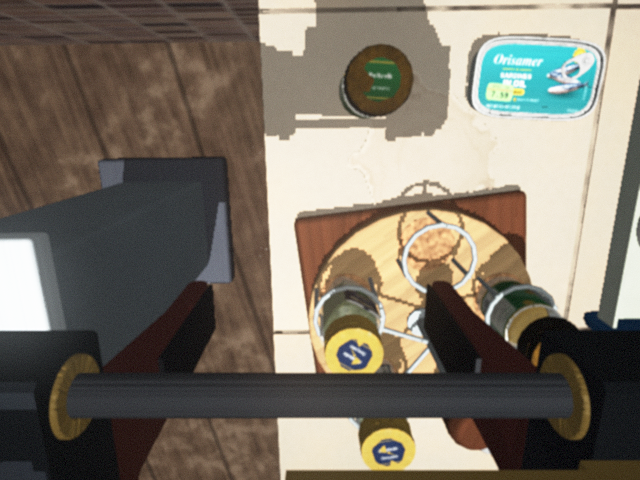

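The yellow jar stands in pocket 3 with its cap at (354,351). The dark loose cap is at (379,79) and the pocket 2 ring is at (439,257).

```bash
python3 - <<'E'
from h import *;from station import r;import pickle
p=pickle.load(open('c2.pkl','rb'))
for n,u,v,z in[('yl',354,351,.1295),('p2',439,257,.0755),('dl',379,79,.105)]:X=ray(p,u,v,z);print(n,X.round(4))
x,y=X[:2];o=[180,0,89.3]
r.reach([x,y,.20+G],o);r.servo_line([x,y,.091+G],speed=.2)
r.grab(20);s=r.sense();print(s['opening'],s['gripper_force'],s['tcp_pos'])
r.servo_line([x,y,.24+G],speed=.2)
s=r.sense();print(s['clock'],s['opening'],s['contact_force'])
E
```

```text
yl [0.4524 0.1102 0.1295]
p2 [0.5231 0.161  0.0755]
dl [0.4687 0.2906 0.105 ]
0.04337432193158369 19.9999737739563 [0.46871584 0.29058632 0.25400522]
18.3583 0.04348929860039178 [ 0.26413537  0.2191922  -0.65128174]
```

```bash
python3 - <<'E'
from h import *;from station import r
x,y=.5235,.160
r.servo_line([x,y,.24+G],speed=.2);r.servo_line([x,y,.172+G],speed=.15)
z=lower(r,x,y,.172,.1265,None,lim=4)
if z<.1275:
    z=lower(r,x,y,z,.1225,None,lim=2.5,step=.001,v=.03)
s=r.sense();print(s['clock'],s['opening'],s['contact_force'],s['tcp_pos'])
E
```

```text
lowered to 0.1265 [-0.5  0.2 -0.4]
lowered to 0.1235 [-0.2 -0.4  4.7]
22.6833 0.044046761009041716 [-0.32611117 -0.47817976  3.29305274] [0.52363379 0.16004108 0.28743858]
```

```bash
python3 - <<'E'
from h import *;from station import r;import pickle
r.let_go();r.servo_line([.5235,.160,.22+G],speed=.2)
r.reach([.5,.07,.46],[180,0,0])
p=r.snapshot('wrist');cv2.imwrite('pics/c3.png',p['frame'][:,:,::-1]);pickle.dump(p,open('c3.pkl','wb'));print(r.sense()['clock'])
E
```

```text
25.4583
```

View pics/c3.png

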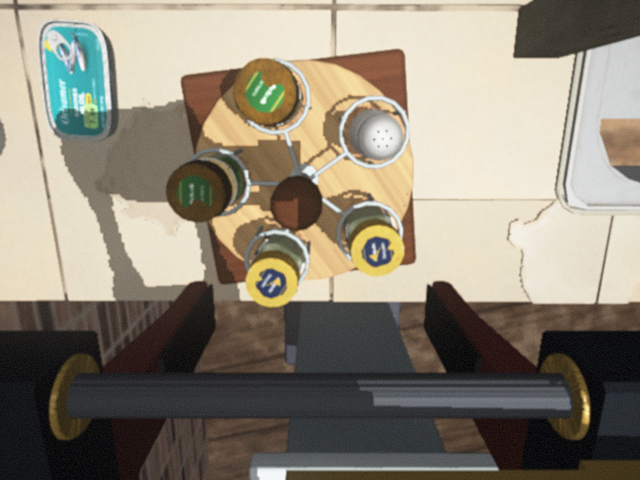

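All five pockets are filled and every jar is upright: dark at (198,190) and (267,91), yellow at (273,281) and (377,249). The salt is at (379,134) and the knob at (297,202). Next I'll grip the knob and turn it.

```bash
python3 - <<'E'
from h import *;from station import r;import pickle
p=pickle.load(open('c3.pkl','rb'))
P=np.array([ray(p,u,v,z)[:2] for u,v,z in[(379,134,.1235),(267,91,.1385),(198,190,.1385),(273,281,.1295),(377,249,.1295)]])
k=ray(p,297,202,.165);c=P.mean(0);a=np.degrees(np.arctan2(*(P-c).T[::-1]))
th=np.mean((a-np.arange(5)*72-(-55)+180)%360-180)-55
print('knob',k.round(4),'centre',c.round(4),'angles',a.round(1),'salt',th)
x,y=.5229,.085;Y0=150
turn=(186.1-th+180)%360-180;print('turn',turn)
r.reach([x,y,.26+G],[180,0,Y0]);r.servo_line([x,y,.1645+G],speed=.15);r.grab(30)
s=r.sense();print(s['opening'],s['gripper_force'],s['contact_force'])
j=np.array(s['joints'],float);n=8
for i in range(1,n+1):
    q=j.copy();q[5]=j[5]-turn*i/n;r.move_joints(q)
r.wait(.3);s=r.sense();print(s['clock'],s['orientation'],s['tcp_pos'],s['opening'],s['gripper_force'],s['contact_force'])
for nme in('scene','wrist'):
    p=r.snapshot(nme);cv2.imwrite(f'pics/e_{nme}.png',p['frame'][:,:,::-1]);pickle.dump(p,open(f'e_{nme}.pkl','wb'))
E
```

```text
knob [0.5226 0.0853 0.165 ] centre [0.5236 0.0848] angles [ -54.2   16.8   87.8  162.6 -126.9] salt -54.77489167130515
turn -119.12510832869486
0.032669870036336285 30.000132527987518 [ 0.72967908  1.22881906 -0.66550415]
32.5167 [-1.79995707e+02 -1.99277996e-02  3.09924886e+01] [0.52297407 0.0851094  0.327436  ] 0.03253047958206155 30.00009346348863 [ 2.11534933 -0.06444509 -1.01930504]
```

View pics/e_wrist.png

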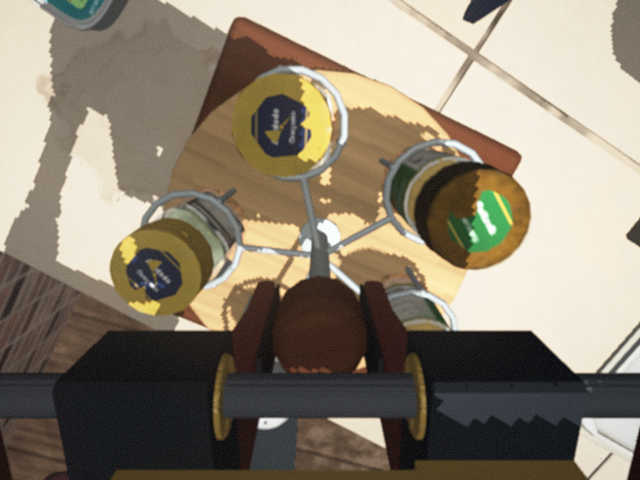

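View pics/e_scene.png

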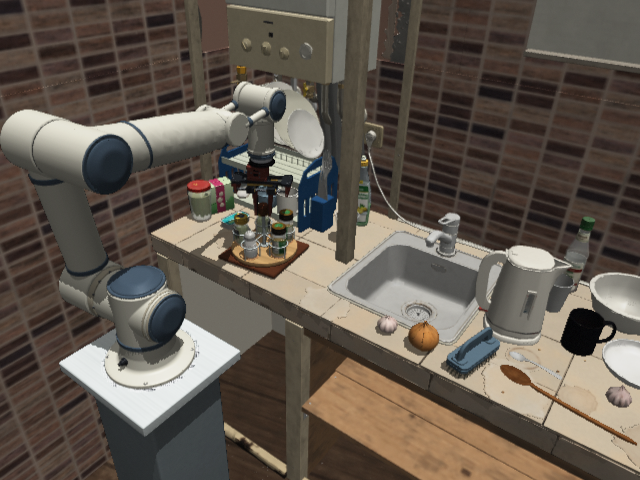

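After the turn, the wrist view shows the yellow caps at (283,124) and (160,267) and a dark cap at (472,217). The scene view shows the salt top at about (250,238), at the front of the rack. I'll check its angle before handing in.

```bash
python3 - <<'E'
from h import *;import pickle
from station import r
w=pickle.load(open('e_wrist.pkl','rb'));s=pickle.load(open('e_scene.pkl','rb'));c=np.array([.5229,.085]);f=np.radians(6.1)
# expected: yellow loose = salt-144, yellow home = salt-72, dark loose = salt+144
for n,p,u,v,z,o in[('y1',w,283,124,.1295,0),('y2',w,160,267,.1295,0),('d',w,472,217,.1385,0),('salt',s,250,238,.1235,0)]:
    X=ray(p,u,v,z)[:2];e=X-c;print(n,X.round(4),np.degrees(np.arctan2(e[1],e[0])).round(1),'foot frame',(np.array([[np.cos(f),np.sin(f)],[-np.sin(f),np.cos(f)]])@e).round(4))
t=r.sense();print(t['clock'],np.abs(t['joint_vel']).max())
E
```

```text
y1 [0.5776 0.136 ] 43.0 foot frame [0.0598 0.0449]
y2 [0.4957 0.1527] 111.9 foot frame [-0.0199  0.0702]
d [0.586  0.0505] -28.7 foot frame [ 0.059 -0.041]
salt [0.4181 0.0444] -158.8 foot frame [-0.1086 -0.0293]
32.6167 0.35517792844689944
```

```bash
python3 - <<'E'
from h import *;import pickle
s=pickle.load(open('e_scene.pkl','rb'))
print(proj(s,[.4493,.0771,.1235]),proj(s,[.4493,.0771,.0335]))
cv2.imwrite('pics/crop.png',cv2.resize(s['frame'][195:280,210:320,::-1],None,fx=6,fy=6,interpolation=2))
E
```

```text
[248.93441788 230.27491908] [250.20416552 255.35932876]
```

View pics/crop.png

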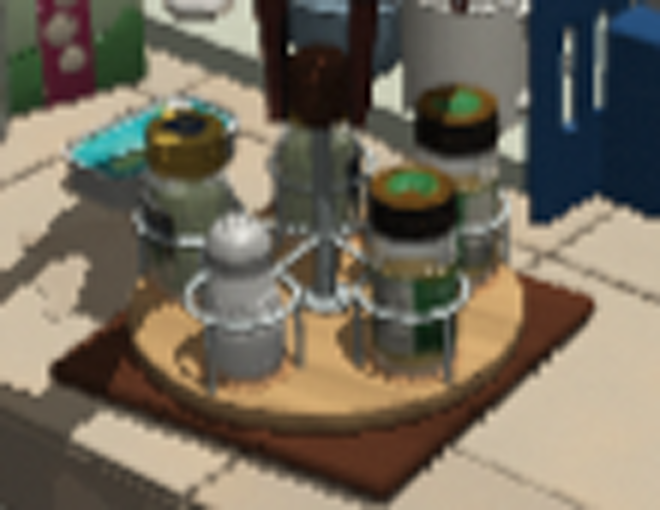

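In the crop the salt's top is at full-image pixel (250,231). That's within about 1.5 px of the predicted (249,230), so the salt is centred at the front and the knob is gripped.

```bash
python3 -c "
from station import r
r.wait(.3);s=r.sense();print(s['gripper_force'],s['clock']);print(r.hand_in())"
```

```text
29.999888377408297 32.9167
the job is handed in; nothing more can be done
None
```

I put both jars upright in the empty pockets next to their own cap colours and turned the salt to the front. I handed the job in at about 33 s with the knob still gripped at 30 N; the hand-in call gave no verdict.

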